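# Dry-fit the power stage on a circuit board

## Robot

A 7-joint arm with a two-finger parallel gripper is mounted at the origin on the work surface. World frame = base frame: x ahead of the robot, y to its left, z up, the work surface at z = 0. Lengths are in m, angles in rad, forces in N, time in s.
With the tool pointing down it reaches from about 0.4 to 0.875 m from the base axis. Payload 19.3 kg.
Tool frame: the origin (TCP) lies at the very end of the fingers, on their centre line; the grasp point (between the pads) lies 19 mm behind it; z points along the fingers, y is the line along which they close (so a half turn about z gives the same grasp; the last joint's range is limited). The gripper opens to 85 mm and grips with 20 to 120 N. Pads are 22 mm wide; open, the fingers measure 114 mm over their backs; the gripper's body (76 mm by 85 mm) begins 54 mm behind the grasp point. The pads swing forward as they close: fully open they stand 13 mm farther back than shut.
Start: joints at [-1.35, 0.521, -0.036, 1.599, 0.021, 1.021, -0.113], TCP at [0.179, 0.599, 0.231] pointing down, gripper open.
Joint ranges: [-2.91, 2.91], [-0.3, 2.13], [-1.5, 1.42], [0.17, 2.43], [-1.26, 4.41], [0.16, 1.93], [-2.52, 2.52]. Speed limits (rad/s): [1.89, 1.89, 2.39, 2.39, 3.01, 3.01, 3.01].

## Interface

Orientations are given as [roll, pitch, yaw] about the fixed x, y, z axes, in that order (R = Rz(yaw) Ry(pitch) Rx(roll)).
In Python, from workcell import bot gives the robot as it stands.
- The arm moves only by the tool jog_arm, never from a script. Its argument "motion" is a list of rows, each a list of 5 numbers: the shift along the tool's x, y, z scaled (see below), then the turn about the tool's z scaled (see below), then the opening, from 0 (shut) to 1 (fully open). A call has 1 to 12 rows; each row shifts and turns the commanded pose from where the row before left it, along the tool's axes as they then stand; what a row does not reach is not made up. The controller multiplies each number of a shift by 30 mm and each number of a turn by 0.08 rad. A row lasts 1/10 s, in which the tool goes at most 50 mm and 8.59 degrees, less where a joint would pass 70% of its speed; a pose out of reach is approached as far as the arm can. A call with a number of a shift or a turn outside -1 to 1 is refused whole. A call with a gripper value outside its range is refused whole. The fingers move at their own pace and stop on an object; "newtons" is the grip in N (left out, the last holds). Time passes only in rows, so rows that do not move let the fingers close. It gives the time, the measured TCP pose, the force, the opening and the grip force at its end, in the units of the state.
- bot.observe(): the state, without advancing time (a new reading comes with each control period).
- bot.grab_frame(name): name is "scene" or "top" or "wrist"; returns a dict with "pixels" (400x640x3 uint8, red, green, blue), "fovy" (degrees; the focal length in pixels is half the picture's height over the tangent of half this angle, whatever the lens; pixels are square), "cx", "cy" (the principal point, pixels), "rvec" (rotation vector, rad) and "tvec" (3), from world to camera coordinates, as OpenCV has them; the wrist camera has in their place "mount" (4x4, takes a point from camera to tool coordinates, whose origin is the TCP and whose axes are the flange's). Camera axes: x right, y down, z forward; pixel columns grow to the right and rows downward; lengths in m; the calibration is good to about 2 mm. The wrist camera is an equidistant fisheye: a pixel r from the principal point sees the ray r / f radians off the axis. A picture is of the moment at which its call begins: read the wrist's pose just before it. There is no depth.
- bot.job_done(): hands the job in; it is judged then, once.
The state is a dict: "clock": time; "qpos": joint angles; "qd": joint speeds; "joint_efforts": joint torques, N m; "position": TCP position; "tool_rot": TCP orientation; "force": force on the tool from outside, world axes, zero at the start; "moment": the same for the moment, N m; "grip_width": finger opening in m; "finger_force": force on a finger pad.
Only numpy, scipy, OpenCV 4.12 (cv2) and the standard library are available. Lean on these libraries where they do the work, as an engineer would, in place of code of your own. Each camera call takes 0.05 s, during which the arm holds its last target. There are 200 camera calls.

## Task

Dry-fit the loose power parts on the green circuit board before soldering. Lay the copper heat-spreader on top of the black power module and then the finned heatsink on top of the spreader, fins up, both centred on the module and lengthwise along it. Stand the tall capacitor upright on the printed ring between the module and the transformer and the short capacitor upright on the ring behind the transformer (behind means on the side away from the robot), and lay the coil flat on the ring behind the module, each centred on its ring.

Things in the scene. Friction and masses are not known exactly. Their poses are not given: they have to be found in the camera images.
- spreader_c (a point): Heat-spreader: a loose flat copper plate, 50 x 36 x 6 mm, lying flat on the bench at the start. This point is its centre (3 mm above its underside); x along its 50 mm length, y across its 36 mm width, z up. About 0.1 kg.
- heatsink_c (a point): Heatsink: a loose aluminium block, 60 x 44 mm and 32 mm tall, a 6 mm base with seven upright fins on top that run along its 60 mm length; it stands on its base, fins up. The outer fins are flush with its long sides and strong enough to grip across. This point is its centre (16 mm above its underside); x along its 60 mm length (along the fins), y across its 44 mm width, z up. About 0.12 kg.
- cap_tall_c (a point): Tall capacitor: a loose black upright cylinder with a metal top, 32 mm diameter, 50 mm tall. This point is its centre (25 mm above its underside); z up along its axis. About 0.06 kg.
- cap_short_c (a point): Short capacitor: a loose black upright cylinder with a metal top, 32 mm diameter, 25 mm tall. This point is its centre (12.5 mm above its underside); z up along its axis. About 0.03 kg.
- coil_c (a point): Coil: a loose copper-wound ring lying flat, 46 mm outer diameter, 22 mm hole, 20 mm tall. This point is its centre in the middle of the hole (10 mm above its underside); z up along its axis. About 0.09 kg.
- module: Power module: a low black block with a bright metal patch (34 x 20 mm) on its top, fixed on the green board in the row nearer the robot, at its left or right end; 60 x 44 mm, 12 mm tall. Origin at the centre of its underside, on the board's upper face; x along its 60 mm length, pointing away from the robot (turned with the board), y across its 44 mm width to the robot's left, z up.
- transformer: Transformer: a dark core with a yellow winding, fixed on the green board in the row nearer the robot, at the other end from the module; 48 x 48 mm, 40 mm tall. Origin at the centre of its underside, on the board's upper face; x pointing away from the robot (turned with the board), y to the robot's left, z up.
- ring_mid: Middle ring: white ring outline with a centre dot, 50 mm outer diameter, printed flat on the green board. Origin at its centre on the board's upper face. It lies half-way between module and transformer, 85 mm from the centre of each. The board is a fixed plate, 200 mm (x) by 260 mm (y), its upper face 6 mm above the bench, turned up to 0.2 rad.
- ring_left: Rear left ring: white ring outline with a centre dot, 50 mm outer diameter, printed flat on the green board. Origin at its centre on the board's upper face. It lies in the row farther from the robot, at the robot's left, 90 mm straight behind whichever of module and transformer is at the left.
- ring_right: Rear right ring: white ring outline with a centre dot, 50 mm outer diameter, printed flat on the green board. Origin at its centre on the board's upper face. It lies in the row farther from the robot, at the robot's right, 90 mm straight behind whichever of module and transformer is at the right.
Things that resemble listed ones, but are neither listed nor needed, are in the scene too. Of the things shaped like the part that bears spreader_c, the copper one is meant.

How it is judged:
At the end, for the whole second after the job is handed in: Spreader on module, heatsink on spreader: centres within 10 mm of the module's, aligned within 0.2 rad. Tall capacitor on the ring between module and transformer, short one behind the transformer, coil behind the module: within 12 mm of ring centres. All seated (3 mm), level (0.1 rad), at rest (horizontal distance between each of spreader_c, heatsink_c and module below 0.01 m and z of spreader_c in the frame of module between 0.012 and 0.018 m and angle between the x axis of each of spreader_c, heatsink_c and the x axis of module, either way round below 0.2 rad and angle between each of spreader_c, heatsink_c, cap_tall_c, cap_short_c, coil_c's own z axis and vertical below 0.1 rad and z of heatsink_c in the frame of module between 0.031 and 0.037 m and horizontal distance between cap_tall_c and ring_mid below 0.012 m and z of cap_tall_c in the frame of ring_mid between 0.022 and 0.028 m and ((horizontal distance between cap_short_c and ring_left below 0.012 m and horizontal distance between transformer and ring_left below 0.12 m) or (horizontal distance between cap_short_c and ring_right below 0.012 m and horizontal distance between transformer and ring_right below 0.12 m)) and z of cap_short_c in the frame of transformer between 0.0095 and 0.0155 m and ((horizontal distance between coil_c and ring_left below 0.012 m and horizontal distance between module and ring_left below 0.12 m) or (horizontal distance between coil_c and ring_right below 0.012 m and horizontal distance between module and ring_right below 0.12 m)) and z of coil_c in the frame of module between 0.007 and 0.013 m and linear speed of each of spreader, heatsink, cap_tall, cap_short, coil below 0.02 m/s); the robot touches nothing.
It also fails if it takes over 128 s, if anything falls off the work surface, if the arm or the gripper's body presses on something with over 40 N, if the wrist force passes 120 N, or if a joint passes its speed limit or range.

## Working session

There is one attempt and no reset: what is moved stays moved. The work goes in short steps, Python scripts to look and compute and a tool call to move; the robot and the scene stay as the last step left them, time stands still between calls to the robot, and variables do not carry over. Pictures are saved under pics/ and viewed, at most 14 in all, crops included, and the job is handed in when it is done.

Besides the shell and the picture viewer there is one more tool, called after "Emit:" as name(argument=value, ...) on one line, values as JSON. jog_arm: Moves the arm, as the interface text tells. Shifts and turns lie within -1 to 1; 1 stands for 30 mm of shift or 0.08 rad of turn. Its arguments: {"type":"object","properties":{"motion":{"type":"array","items":{"type":"array","items":{"type":"number"}}},"newtons":{"type":"number"}},"required":["motion"]}

```bash
mkdir -p pics; python3 - <<'E'
from workcell import bot
import cv2
s=bot.observe(); print({k:s[k] for k in("clock","position","tool_rot","grip_width")})
for n in("scene","top"):
    f=bot.grab_frame(n); cv2.imwrite(f"pics/{n}0.png",f["pixels"][:,:,::-1]); print(n,f["fovy"],f["cx"],f["cy"],f["rvec"],f["tvec"])
E
```

```text
{'clock': 0.0, 'position': array([0.17912929, 0.59841754, 0.23072049]), 'tool_rot': array([-3.14040567e+00,  7.06982380e-05,  2.85079488e+00]), 'grip_width': 0.08512535742619123}
scene 55.11075930593648 317.2959841445568 193.2643731104792 [ 2.03862159  1.68627095 -0.53220298] [-0.11328459 -0.3876061   1.20636521]
top 55.216857307773324 322.92028830025157 201.76794103792471 [ 2.11969707 -2.14451649  0.13771726] [0.01519532 0.55408134 1.06791579]
```

View pics/scene0.png

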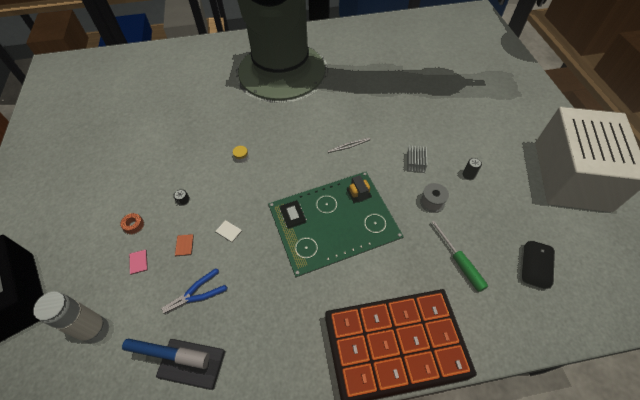

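View pics/top0.png

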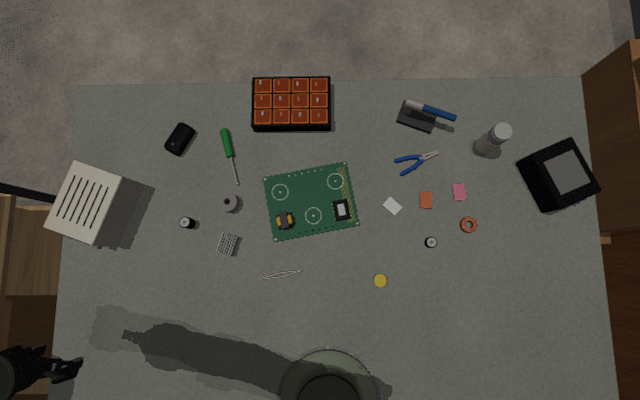

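The top picture (robot's left is image left) shows these candidates:
- **Plates:** white (392,206), brown-copper (426,200) and pink (459,192). Copper at (426,200) fits the spreader.
- **Rings:** copper coil (469,225) and grey roll (231,204). The copper one is the coil.
- **Cylinders:** black tall (188,223), black short (431,242) and a yellow disc (380,281). The two black ones are the capacitors.
- **Board parts:** heatsink (228,244), module on the right (341,210), transformer on the left (286,220).

Next I confirm with an enlarged crop and measure.

```bash
cat > h.py <<'E'
import numpy as np, cv2
from workcell import bot
def ray(f,uv,z):
    """pixel -> world point on plane z (top/scene cameras)"""
    fl=200/np.tan(np.radians(f["fovy"]/2)); R=cv2.Rodrigues(np.array(f["rvec"],float))[0]
    uv=np.atleast_2d(np.array(uv,float))
    d=np.c_[(uv[:,0]-f["cx"])/fl,(uv[:,1]-f["cy"])/fl,np.ones(len(uv))]@R
    c=-R.T@np.array(f["tvec"]); return c+d*((z-c[2])/d[:,2])[:,None]
def blobs(mask,amin=15):
    n,l,s,c=cv2.connectedComponentsWithStats(mask.astype(np.uint8))
    return [(c[i].round(1),s[i,4],cv2.minAreaRect(np.argwhere(l==i)[:,::-1].astype(np.float32))) for i in range(1,n) if s[i,4]>=amin]
E
python3 - <<'E'
from h import *
f=bot.grab_frame("top"); im=f["pixels"]; np.save("top.npy",im)
a=cv2.resize(im[150:290,170:320],None,fx=2.6,fy=2.6,interpolation=cv2.INTER_CUBIC);b=cv2.resize(im[150:290,330:480],None,fx=2.6,fy=2.6,interpolation=cv2.INTER_CUBIC)
cv2.imwrite("pics/crop1.png",np.hstack([a,b])[:,:,::-1])
h=cv2.cvtColor(im,cv2.COLOR_RGB2HSV)
for n,m in {"green":cv2.inRange(h,(60,90,30),(90,255,255)),"orange":cv2.inRange(h,(3,120,60),(16,255,255))}.items():
    for c,ar,r in blobs(m):
        if 150<c[1]<290: print(n,c,ar,np.round(cv2.boxPoints(r),1).tolist())
E
```

```text
green [306.6 201.3] 3724 [[261.6000061035156, 177.89999389648438], [346.20001220703125, 161.0], [358.8999938964844, 224.60000610351562], [274.29998779296875, 241.5]]
green [335.  180.9] 133 [[329.0, 175.0], [341.0, 175.0], [341.0, 187.0], [329.0, 187.0]]
green [279.8 191.8] 131 [[274.0, 186.0], [286.0, 186.0], [286.0, 198.0], [274.0, 198.0]]
green [313.  215.3] 136 [[307.0, 209.0], [319.0, 209.0], [319.0, 222.0], [307.0, 222.0]]
orange [425.6 199.8] 197 [[420.0, 192.0], [431.0, 192.0], [431.0, 208.0], [420.0, 208.0]]
orange [468.5 224.2] 160 [[461.0, 217.0], [476.0, 217.0], [476.0, 232.0], [461.0, 232.0]]
orange [605.4 239.9] 72 [[601.0, 236.0], [610.0, 236.0], [610.0, 243.0], [601.0, 243.0]]
```

View pics/crop1.png

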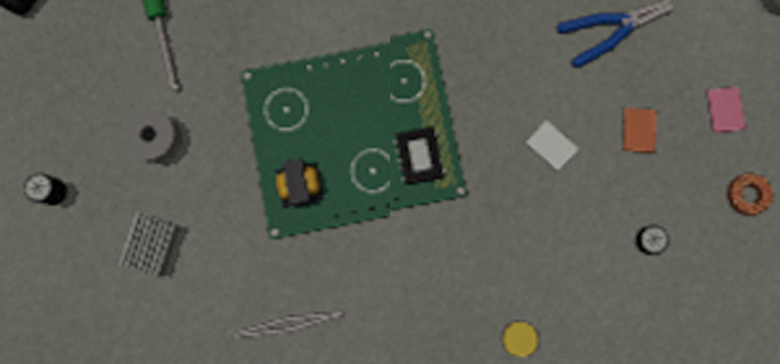

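The crop confirms it: copper plate at crop (640,130), coil (750,193), short cap (653,240), tall cap (40,187), heatsink (150,243), module on the right and transformer on the left.

```bash
python3 - <<'E'
from h import *
f=bot.grab_frame("top"); im=f["pixels"]
rl,rr,rm=[ray(f,p,.006)[0] for p in((279.8,191.8),(335,180.9),(313,215.3))]
d=rl-rr; yaw=np.arctan2(-d[0],d[1]); print("rings",rl.round(4),rr.round(4),rm.round(4),"lr",np.linalg.norm(d),"yaw",yaw)
ex=np.array([np.cos(yaw),np.sin(yaw),0]);ey=np.array([-ex[1],ex[0],0])
print("mid pred from rear",((rl+rr)/2-.09*ex).round(4)," module",(rm-.085*ey).round(4),"transf",(rm+.085*ey).round(4))
h=cv2.cvtColor(im,cv2.COLOR_RGB2HSV); g=h[:,:,2]
def show(n,m,box,z):
    q=np.zeros_like(m); x0,y0,x1,y1=box; q[y0:y1,x0:x1]=m[y0:y1,x0:x1]
    q=cv2.morphologyEx(q.astype(np.uint8),cv2.MORPH_CLOSE,np.ones((3,3)))
    for c,a,r in blobs(q,20):
        P=ray(f,cv2.boxPoints(r),z); e=P[1]-P[0];e2=P[2]-P[1]
        print(n,c,a,"ctr",ray(f,c,z)[0].round(4),"rectctr",ray(f,r[0],z)[0].round(4),"sides",np.linalg.norm(e).round(4),np.linalg.norm(e2).round(4),"ang",np.arctan2(e[1],e[0]).round(3))
show("tall",g>110,(178,212,194,231),.05)
show("short",g>110,(424,234,439,250),.025)
show("coil",cv2.inRange(h,(3,100,40),(18,255,255))>0,(455,210,482,240),.02)
show("spr",cv2.inRange(h,(3,100,40),(18,255,255))>0,(415,185,436,215),.006)
show("hs",g>115,(212,228,245,262),.032)
show("module patch",g>130,(331,198,351,222),.018)
f=bot.grab_frame("scene")
print("scene rough: tall",ray(f,(473,161),.05),"hs",ray(f,(417,154),.032),"short",ray(f,(180.5,192),.025),"coil",ray(f,(132,220),.02),"spr",ray(f,(184.5,244.5),.006),"mid",ray(f,(326.5,204),.006))
E
```

```text
rings [0.5919 0.1394 0.006 ] [ 0.623  -0.0276  0.006 ] [0.5193 0.0396 0.006 ] lr 0.16990118603372492 yaw 0.18410382078875812
mid pred from rear [0.519  0.0394 0.006 ]  module [ 0.5349 -0.044   0.006 ] transf [0.5037 0.1231 0.006 ]
tall [184.1 221.6] 58 ctr [0.5006 0.4096 0.05  ] rectctr [0.5008 0.4099 0.05  ] sides 0.0233 0.0203 ang -1.583
short [431.2 241.7] 62 ctr [ 0.4362 -0.302   0.025 ] rectctr [ 0.4353 -0.3014  0.025 ] sides 0.023 0.023 ang -1.582
coil [468.1 224.3] 189 ctr [ 0.4856 -0.4126  0.02  ] rectctr [ 0.4851 -0.4122  0.02  ] sides 0.0463 0.0438 ang -1.583
spr [425.6 199.7] 204 ctr [ 0.5619 -0.2968  0.006 ] rectctr [ 0.5621 -0.2966  0.006 ] sides 0.0512 0.0357 ang -0.113
hs [218.8 241.5] 20 ctr [0.4432 0.3124 0.032 ] rectctr [0.4433 0.3123 0.032 ] sides 0.057 0.0019 ang -0.297
module patch [340.9 209.2] 59 ctr [ 0.535  -0.0436  0.018 ] rectctr [ 0.5356 -0.0439  0.018 ] sides 0.0159 0.0312 ang -1.441
scene rough: tall [[0.49475403 0.40774004 0.05      ]] hs [[0.43376701 0.29088771 0.032     ]] short [[ 0.43072501 -0.29898012  0.025     ]] coil [[ 0.48503071 -0.41020118  0.02      ]] spr [[ 0.5642794  -0.29408621  0.006     ]] mid [[0.51999185 0.04109621 0.006     ]]
```

```bash
cat >> h.py <<'E'
from scipy.spatial.transform import Rotation as Ro
def plan(*wps,g=1.0):
    """wps: (x,y,z,yaw[,rows]) world targets -> rows in tool axes/units, tool kept pointing down"""
    s=bot.observe(); p=np.array(s["position"]); R=Ro.from_euler("xyz",s["tool_rot"]); print("at",p.round(4),s["tool_rot"].round(3),round(s["clock"],1),"q7",s["qpos"][6].round(2),"F",np.round(s["force"],1),"w",round(s["grip_width"],4))
    for w in wps:
        t=np.array(w[:3]); yaw=R.as_euler("xyz")[2]; dy=(w[3]-yaw+np.pi)%(2*np.pi)-np.pi
        n=int(np.ceil(max(np.abs(R.inv().apply(t-p)).max()/.03,abs(dy)/.08)-.02)) if len(w)<5 else w[4]
        n=max(n,1)
        while True:
            rows=[];q=p.copy();Q=R
            for i in range(n):
                k=-dy/n; d=Q.inv().apply((t-q)/(n-i)); rows.append([*np.round(d/.03,2),round(k/.08,2),g]); q=q+Q.apply(np.round(d/.03,2)*.03); Q=Q*Ro.from_rotvec([0,0,k])
            if np.abs(np.array(rows)[:,:4]).max()<=1: break
            n+=1
        p,R=q,Q; print(len(rows),str([[float(v) for v in r] for r in rows]).replace(" ",""))
E
python3 -c "
from h import *
plan((.50,.41,.13,1.755))"
```

```text
at [0.1792 0.5986 0.231 ] [-3.141  0.     2.851] 0.2 q7 -0.11 F [-0.  -0.5 -0.7] w 0.0856
14 [[-0.86,-0.21,0.24,0.98,1.0],[-0.87,-0.14,0.24,0.98,1.0],[-0.88,-0.07,0.24,0.98,1.0],[-0.89,-0.01,0.24,0.98,1.0],[-0.88,0.06,0.24,0.98,1.0],[-0.88,0.13,0.24,0.98,1.0],[-0.86,0.2,0.24,0.98,1.0],[-0.85,0.27,0.24,0.98,1.0],[-0.82,0.33,0.24,0.98,1.0],[-0.79,0.4,0.24,0.98,1.0],[-0.76,0.46,0.24,0.98,1.0],[-0.72,0.52,0.24,0.98,1.0],[-0.68,0.57,0.24,0.98,1.0],[-0.63,0.62,0.25,0.98,1.0]]
```

Emit:
jog_arm(motion=[[-0.86,-0.21,0.24,0.98,1],[-0.87,-0.14,0.24,0.98,1],[-0.88,-0.07,0.24,0.98,1],[-0.89,0,0.24,0.98,1],[-0.88,0.06,0.24,0.98,1],[-0.88,0.13,0.24,0.98,1],[-0.86,0.2,0.24,0.98,1],[-0.85,0.27,0.24,0.98,1],[-0.82,0.33,0.24,0.98,1],[-0.79,0.4,0.24,0.98,1],[-0.76,0.46,0.24,0.98,1],[-0.72,0.52,0.24,0.98,1]])

```text
clock: 1.45
position: [0.4561, 0.4358, 0.1442]
tool_rot: [3.141, 0.0, 1.903]
force: [-0.6, 0.9, -1.5]
grip_width: 0.0853
finger_force: 0.0
```

Emit:
jog_arm(motion=[[-0.68,0.57,0.24,0.98,1],[-0.63,0.62,0.25,0.98,1],[0,0,0,0,1]])

```text
clock: 1.75
position: [0.5037, 0.4062, 0.1289]
tool_rot: [3.141, 0.003, 1.743]
force: [0.1, 0.2, -1.0]
grip_width: 0.0856
finger_force: 0.0
```

```bash
cat >> h.py <<'E'
def wray(uv,z,f=None):
    s=bot.observe(); f=f or bot.grab_frame("wrist")
    M=np.array(f["mount"]); fl=200/np.tan(np.radians(f["fovy"]/2)); uv=np.atleast_2d(np.array(uv,float))-[f["cx"],f["cy"]]
    r=np.linalg.norm(uv,axis=1)+1e-9; th=r/fl
    d=np.c_[uv/r[:,None]*np.sin(th)[:,None],np.cos(th)]
    R=Ro.from_euler("xyz",s["tool_rot"]).as_matrix(); c=np.array(s["position"])+R@M[:3,3]; d=d@(R@M[:3,:3]).T
    return c+d*((z-c[2])/d[:,2])[:,None]
def wshow(n):
    f=bot.grab_frame("wrist"); cv2.imwrite(f"pics/{n}.png",f["pixels"][:,:,::-1]); return f
E
python3 -c "
from h import *
f=wshow('w1'); print(f['fovy'],np.round(f['mount'],3).tolist())
plan((.50,.41,.016,1.755))"
```

```text
65.70646984690485 [[-0.0, -0.958, -0.286, 0.073], [1.0, -0.0, -0.001, -0.001], [0.001, -0.286, 0.958, -0.143], [0.0, 0.0, 0.0, 1.0]]
at [0.5019 0.4079 0.1292] [-3.141e+00  1.000e-03  1.748e+00] 1.8 q7 -0.43 F [-0.7  0.2  0.4] w 0.0852
4 [[0.02,-0.01,0.94,-0.02,1.0],[0.02,-0.01,0.94,-0.02,1.0],[0.02,-0.01,0.95,-0.02,1.0],[0.03,-0.02,0.94,-0.02,1.0]]
```

View pics/w1.png

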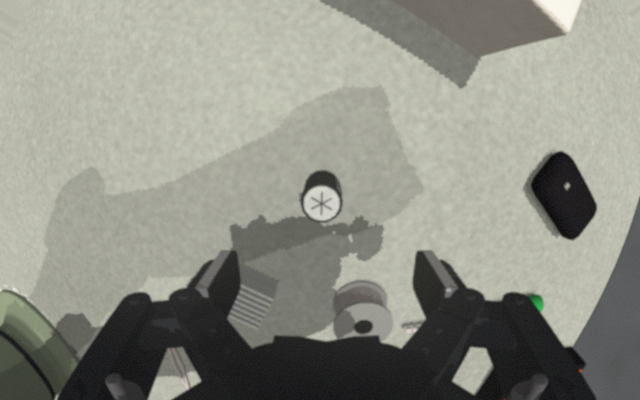

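The wrist view shows the tall capacitor's metal top at about (321,204), with the heatsink at lower left (255,300).

```bash
python3 -c "
from h import *
print(wray([(321.5,204)],.05))"
```

```text
[[0.49723704 0.41011191 0.05      ]]
```

Emit:
jog_arm(motion=[[0.02,-0.03,0.94,0,1],[0.02,-0.03,0.94,0,1],[0.02,-0.02,0.95,0,1],[0.03,-0.02,0.94,0,1],[0,0,0,0,0.2],[0,0,0,0,0.2],[0,0,0,0,0.2],[0,0,0,0,0.2],[0,0,0,0,0.2],[0,0,0,0,0.2]], newtons=30)

```text
clock: 2.85
position: [0.4973, 0.413, 0.0189]
tool_rot: [3.14, -0.001, 1.753]
force: [-1.1, -0.6, 7.7]
grip_width: 0.0313
finger_force: 29.1
```

```bash
python3 -c "
from h import *
plan((.498,.411,.11,1.755),(.519,.04,.11,1.755),g=0.2)"
```

```text
at [0.4973 0.413  0.0189] [ 3.140e+00 -1.000e-03  1.753e+00] 2.9 q7 -0.4 F [-1.1 -0.6  7.7] w 0.0313
4 [[-0.02,0.0,-0.76,-0.01,0.2],[-0.02,0.01,-0.76,-0.01,0.2],[-0.01,0.0,-0.76,-0.01,0.2],[-0.02,0.01,-0.76,-0.01,0.2]]
13 [[-0.94,-0.12,-0.0,-0.0,0.2],[-0.95,-0.12,-0.0,-0.0,0.2],[-0.94,-0.12,-0.0,-0.0,0.2],[-0.95,-0.12,-0.0,-0.0,0.2],[-0.94,-0.12,-0.0,-0.0,0.2],[-0.95,-0.12,-0.0,-0.0,0.2],[-0.94,-0.12,-0.0,-0.0,0.2],[-0.95,-0.12,-0.0,-0.0,0.2],[-0.94,-0.12,-0.0,-0.0,0.2],[-0.95,-0.12,-0.0,-0.0,0.2],[-0.94,-0.13,-0.01,-0.0,0.2],[-0.95,-0.12,-0.0,-0.0,0.2],[-0.94,-0.13,-0.01,-0.0,0.2]]
```

Emit:
jog_arm(motion=[[0,0,-0.76,0,0.2],[0,0,-0.76,0,0.2],[0,0,-0.76,0,0.2],[0,0,-0.76,0,0.2],[-0.5,-0.07,0,0,0.2],[-0.9,-0.12,0,0,0.2],[-0.95,-0.12,0,0,0.2],[-0.95,-0.12,0,0,0.2],[-0.95,-0.12,0,0,0.2],[-0.95,-0.12,0,0,0.2],[-0.95,-0.12,0,0,0.2],[-0.95,-0.12,0,0,0.2]])

```text
clock: 4.05
position: [0.5083, 0.1963, 0.1087]
tool_rot: [3.141, -0.0, 1.753]
force: [1.0, -0.6, 0.2]
grip_width: 0.0307
finger_force: 30.0
```

Emit:
jog_arm(motion=[[-0.95,-0.12,0,0,0.2],[-0.95,-0.12,0,0,0.2],[-0.95,-0.12,0,0,0.2],[-0.95,-0.12,0,0,0.2],[-0.7,-0.12,0,0,0.2],[-0.3,-0.1,0,0,0.2],[0,0,0,0,0.2],[0,0,0,0,0.2]])

```text
clock: 4.85
position: [0.5138, 0.0535, 0.1085]
tool_rot: [3.141, -0.001, 1.754]
force: [0.3, 0.4, -0.2]
grip_width: 0.0311
finger_force: 30.0
```

```bash
python3 -c "
from h import *
f=wshow('w2')
plan((.519,.04,.026,1.755),g=0.2)"
```

```text
at [0.5138 0.0538 0.1084] [ 3.141 -0.     1.754] 4.9 q7 0.14 F [ 0.1 -0.5 -1.1] w 0.0313
3 [[-0.16,0.03,0.92,-0.0,0.2],[-0.16,0.03,0.91,-0.0,0.2],[-0.16,0.03,0.92,-0.0,0.2]]
```

View pics/w2.png

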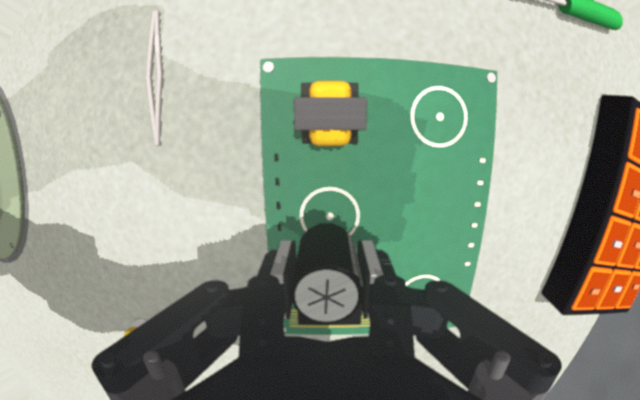

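The picture shows the tall capacitor held upright, its top centre at (326,297). The middle ring dot is at (330,215) and the rear-left dot at (440,117).

```bash
python3 -c "
from h import *
print(bot.observe()['position'],wray([(326,297)],.1395),wray([(330,215),(440,117)],.006))"
```

```text
[0.51381984 0.05376404 0.10836811] [[0.51394316 0.04930221 0.1395    ]] [[0.51884722 0.04072002 0.006     ]
 [0.5919217  0.13977464 0.006     ]]
```

Emit:
jog_arm(motion=[[-0.18,0.05,0.8,0,0.2],[-0.18,0.05,0.8,0,0.2],[0,0,0.7,0,0.2],[0,0,0.3,0,0.2],[0,0,0.15,0,0.2],[0,0,0,0,0.2],[0,0,0,0,0.2]])

```text
clock: 5.7
position: [0.5191, 0.0427, 0.0265]
tool_rot: [3.141, 0.0, 1.753]
force: [0.3, 0.9, 0.7]
grip_width: 0.0313
finger_force: 30.2
```

Emit:
jog_arm(motion=[[0,0,0.04,0,0.2],[0,0,0.03,0,0.2],[0,0,0,0,0.2]])

```text
clock: 6.0
position: [0.5192, 0.0426, 0.0248]
tool_rot: [3.14, -0.0, 1.753]
force: [-4.4, 0.6, 17.7]
grip_width: 0.0314
finger_force: 31.8
```

Emit:
jog_arm(motion=[[0,0,-0.02,0,0.2],[0,0,0,0,0.5],[0,0,0,0,0.7],[0,0,0,0,0.7],[0,0,0,0,0.7],[0,0,-0.5,0,0.7],[0,0,-1,0,0.7],[0,0,-1,0,0.7],[0,0,-1,0,0.7],[0,0,-0.5,0,0.7]])

```text
clock: 7.0
position: [0.5194, 0.0425, 0.1466]
tool_rot: [3.139, -0.0, 1.753]
force: [-1.4, 0.2, -0.1]
grip_width: 0.0597
finger_force: 0.0
```

```bash
python3 -c "
from h import *
plan((.56,-.297,.12,-.1),g=0.7)"
```

```text
at [0.5194 0.0425 0.1466] [ 3.139 -0.     1.753] 7.0 q7 0.15 F [-1.4  0.2 -0.1] w 0.0597
24 [[-0.47,-0.03,0.04,0.97,0.7],[-0.47,0.01,0.04,0.97,0.7],[-0.47,0.04,0.04,0.97,0.7],[-0.47,0.08,0.04,0.97,0.7],[-0.46,0.12,0.04,0.97,0.7],[-0.45,0.15,0.04,0.97,0.7],[-0.44,0.18,0.04,0.97,0.7],[-0.42,0.22,0.04,0.97,0.7],[-0.4,0.25,0.04,0.97,0.7],[-0.38,0.28,0.03,0.97,0.7],[-0.36,0.31,0.04,0.97,0.7],[-0.34,0.34,0.03,0.97,0.7],[-0.31,0.36,0.04,0.97,0.7],[-0.28,0.38,0.03,0.97,0.7],[-0.25,0.4,0.04,0.97,0.7],[-0.22,0.42,0.03,0.97,0.7],[-0.18,0.44,0.04,0.97,0.7],[-0.15,0.45,0.03,0.97,0.7],[-0.12,0.46,0.04,0.97,0.7],[-0.08,0.47,0.03,0.97,0.7],[-0.04,0.48,0.04,0.97,0.7],[-0.01,0.48,0.03,0.97,0.7],[0.03,0.47,0.04,0.97,0.7],[0.07,0.48,0.03,0.97,0.7]]
```

Emit:
jog_arm(motion=[[-0.47,-0.03,0.04,0.97,0.7],[-0.47,0,0.04,0.97,0.7],[-0.47,0.04,0.04,0.97,0.7],[-0.47,0.08,0.04,0.97,0.7],[-0.46,0.12,0.04,0.97,0.7],[-0.45,0.15,0.04,0.97,0.7],[-0.44,0.18,0.04,0.97,0.7],[-0.42,0.22,0.04,0.97,0.7],[-0.4,0.25,0.04,0.97,0.7],[-0.38,0.28,0.04,0.97,0.7],[-0.36,0.31,0.04,0.97,0.7],[-0.34,0.34,0.04,0.97,0.7]])

```text
clock: 8.2
position: [0.5385, -0.1276, 0.1298]
tool_rot: [-3.142, 0.0, 0.819]
force: [0.2, 0.4, -0.4]
grip_width: 0.0599
finger_force: 0.0
```

Emit:
jog_arm(motion=[[-0.31,0.36,0.04,0.97,0.7],[-0.28,0.38,0.03,0.97,0.7],[-0.25,0.4,0.04,0.97,0.7],[-0.22,0.42,0.03,0.97,0.7],[-0.18,0.44,0.04,0.97,0.7],[-0.15,0.45,0.03,0.97,0.7],[-0.12,0.46,0.04,0.97,0.7],[-0.08,0.47,0.03,0.97,0.7],[-0.04,0.48,0.04,0.97,0.7],[0,0.48,0.03,0.97,0.7],[0.03,0.47,0.04,0.97,0.7],[0.07,0.48,0.03,0.97,0.7]])

```text
clock: 9.4
position: [0.5577, -0.2977, 0.1171]
tool_rot: [-3.141, 0.0, -0.112]
force: [0.3, -0.4, -0.6]
grip_width: 0.0601
finger_force: 0.0
```

Emit:
jog_arm(motion=[[0,0,0,0,0.6],[0,0,0,0,0.6]])

```text
clock: 9.6
position: [0.5575, -0.297, 0.117]
tool_rot: [-3.141, 0.001, -0.108]
force: [0.2, 0.5, 0.4]
grip_width: 0.0514
finger_force: 0.0
```

```bash
python3 -c "
from h import *
f=wshow('w3'); im=f['pixels'];h=cv2.cvtColor(im,cv2.COLOR_RGB2HSV)
for c,a,r in blobs(cv2.inRange(h,(3,120,60),(16,255,255)),200):
    P=wray(cv2.boxPoints(r),.006,f);e=P[1]-P[0];e2=P[2]-P[1]
    print(c,a,wray(c,.006,f).round(4),np.linalg.norm(e).round(4),np.linalg.norm(e2).round(4),np.arctan2(e[1],e[0]).round(3))
s=bot.observe();print(s['position'],s['tool_rot'],s['grip_width'])"
```

```text
[ 9.  16.9] 202 [[0.8438 0.0853 0.006 ]] 0.0143 0.0792 -1.114
[325.5 189.4] 2279 [[ 0.5632 -0.2969  0.006 ]] 0.0341 0.0494 -1.678
[456.1 255.6] 1637 [[ 0.4838 -0.4167  0.006 ]] 0.0442 0.0571 -0.834
[622.3 363.3] 2798 [[ 0.1318 -0.8753  0.006 ]] 0.171 0.6697 -1.845
[ 0.55767088 -0.29664591  0.11712847] [-3.14112268e+00  3.43885911e-04 -1.07045643e-01] 0.05118361940091374
```

View pics/w3.png

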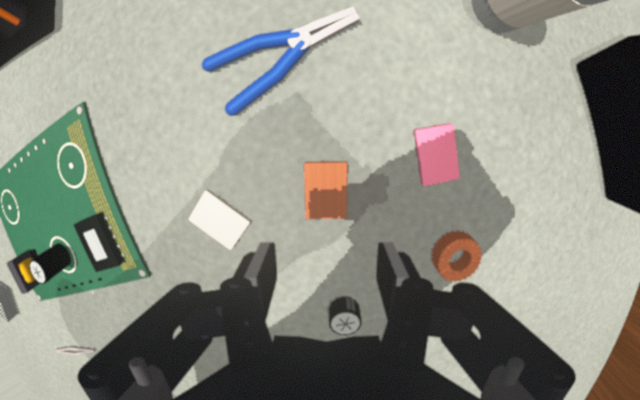

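The picture shows the copper plate at (325,189), aligned with the fingers. White and pink plates lie either side, clear of the fingers.

Emit:
jog_arm(motion=[[0.09,0,0.8,0,0.57],[0.08,0,1,0,0.57],[0,0,1,0,0.57],[0,0,0.6,0,0.57],[0,0,0.1,0,0.57],[0,0,0.1,0,0.57],[0,0,0,0,0.57]])

```text
clock: 10.35
position: [0.5632, -0.2981, 0.0102]
tool_rot: [3.141, -0.001, -0.109]
force: [-1.3, 0.3, 0.7]
grip_width: 0.0491
finger_force: 0.0
```

Emit:
jog_arm(motion=[[0,0,0.1,0,0.57],[0,0,0.06,0,0.57],[0,0,0.0,0,0.57]])

```text
clock: 10.65
position: [0.5629, -0.2979, 0.0046]
tool_rot: [-3.142, -0.0, -0.109]
force: [-0.3, 0.5, 0.2]
grip_width: 0.0487
finger_force: 0.0
```

Emit:
jog_arm(motion=[[0,0,0.05,0,0.57],[0,0,0.05,0,0.57],[0,0,0,0,0.57]])

```text
clock: 10.95
position: [0.5627, -0.2979, 0.0013]
tool_rot: [-3.142, 0.0, -0.109]
force: [-0.1, -0.5, 0.2]
grip_width: 0.0484
finger_force: 0.0
```

Emit:
jog_arm(motion=[[0,0,0.05,0,0.57],[0,0,0.03,0,0.57],[0,0,0,0,0.57]])

```text
clock: 11.25
position: [0.5627, -0.2979, -0.0011]
tool_rot: [-3.142, 0.0, -0.109]
force: [1.0, 0.0, -0.3]
grip_width: 0.0486
finger_force: 0.0
```

Emit:
jog_arm(motion=[[0,0,0.05,0,0.57],[0,0,0,0,0.57]])

```text
clock: 11.45
position: [0.5627, -0.2979, -0.0026]
tool_rot: [-3.142, 0.0, -0.109]
force: [-0.1, 0.1, 0.5]
grip_width: 0.0487
finger_force: 0.0
```

Emit:
jog_arm(motion=[[0,0,0,0,0.44],[0,0,0,0,0.44],[0,0,0,0,0.3],[0,0,0,0,0.3],[0,0,0,0,0.3],[0,0,0,0,0.3]], newtons=40)

```text
clock: 12.05
position: [0.5638, -0.2988, -0.0008]
tool_rot: [3.141, -0.003, -0.109]
force: [-1.8, 1.2, 22.5]
grip_width: 0.0348
finger_force: 53.2
```

Emit:
jog_arm(motion=[[0,0,0,0,0.5],[0,0,0,0,0.5],[0,0,-0.11,0,0.5],[0,0,0,0,0.5],[0,0,0,0,0.3],[0,0,0,0,0.3],[0,0,0,0,0.3],[0,0,0,0,0.3]])

```text
clock: 12.85
position: [0.5628, -0.2979, 0.0012]
tool_rot: [-3.141, -0.0, -0.109]
force: [-2.7, 1.7, 8.7]
grip_width: 0.0343
finger_force: 39.1
```

Gripped, with the tips about 1.5 mm above the bench. Now I lift and carry it to the module.

Emit:
jog_arm(motion=[[0,0,-0.3,0,0.3],[0,0,-1,0,0.3],[0,0,-1,0,0.3],[0,0,-1,0,0.3],[0,0,-0.4,0,0.3],[0,0,0,0,0.3]])

```text
clock: 13.45
position: [0.5634, -0.2981, 0.1134]
tool_rot: [3.141, -0.002, -0.109]
force: [-1.1, -0.3, 0.1]
grip_width: 0.0341
finger_force: 40.2
```

```bash
python3 -c "
from h import *
plan((.533,-.05,.115,.184),g=0.3)"
```

```text
at [ 0.5634 -0.2981  0.1134] [ 3.141e+00 -2.000e-03 -1.090e-01] 13.4 q7 -0.77 F [-1.1 -0.3  0.1] w 0.0341
9 [[-0.21,-0.9,-0.01,-0.41,0.3],[-0.18,-0.91,-0.01,-0.41,0.3],[-0.15,-0.91,-0.01,-0.41,0.3],[-0.12,-0.92,-0.01,-0.41,0.3],[-0.1,-0.92,-0.0,-0.41,0.3],[-0.06,-0.92,-0.01,-0.41,0.3],[-0.04,-0.93,-0.0,-0.41,0.3],[-0.0,-0.93,-0.01,-0.41,0.3],[0.03,-0.92,-0.0,-0.41,0.3]]
```

Emit:
jog_arm(motion=[[-0.1,-0.5,0,-0.4,0.3],[-0.2,-0.9,0,-0.4,0.3],[-0.16,-0.91,0,-0.41,0.3],[-0.13,-0.92,0,-0.41,0.3],[-0.1,-0.92,0,-0.41,0.3],[-0.07,-0.92,0,-0.41,0.3],[-0.04,-0.93,0,-0.41,0.3],[0,-0.93,0,-0.41,0.3],[0,-0.9,0,-0.4,0.3],[0,-0.5,0,0,0.3],[0,0,0,0,0.3],[0,0,0,0,0.3]])

```text
clock: 14.65
position: [0.529, -0.0481, 0.1112]
tool_rot: [3.141, 0.001, 0.185]
force: [-0.3, -1.1, -0.7]
grip_width: 0.034
finger_force: 40.2
```

```bash
python3 -c "
from h import *
f=wshow('w4')
im=f['pixels'];h=cv2.cvtColor(im,cv2.COLOR_RGB2HSV)
s=bot.observe();z=s['position'][2]+.004
for c,a,r in blobs(cv2.inRange(h,(3,120,60),(16,255,255)),500):
    P=wray(cv2.boxPoints(r),z,f);e=P[1]-P[0];e2=P[2]-P[1]
    print(c,a,wray(c,z,f).round(4),np.linalg.norm(e).round(4),np.linalg.norm(e2).round(4),np.arctan2(e[1],e[0]).round(3))
plan((.535,-.044,.03,.184),g=0.3)"
```

```text
[326.2 254.7] 6242 [[ 0.5311 -0.0483  0.1153]] 0.0352 0.0512 -1.388
[596.5 279.9] 708 [[ 0.5347 -0.2525  0.1153]] 0.0241 0.0409 -0.389
[629.1 385.5] 657 [[ 0.3707 -0.5071  0.1153]] 0.1008 0.2073 -1.729
at [ 0.5292 -0.0487  0.1113] [3.141e+00 1.000e-03 1.840e-01] 14.7 q7 -0.86 F [ 0.4 -0.1 -0.7] w 0.0341
3 [[0.07,-0.04,0.9,-0.0,0.3],[0.08,-0.04,0.91,-0.0,0.3],[0.07,-0.04,0.9,-0.0,0.3]]
```

View pics/w4.png

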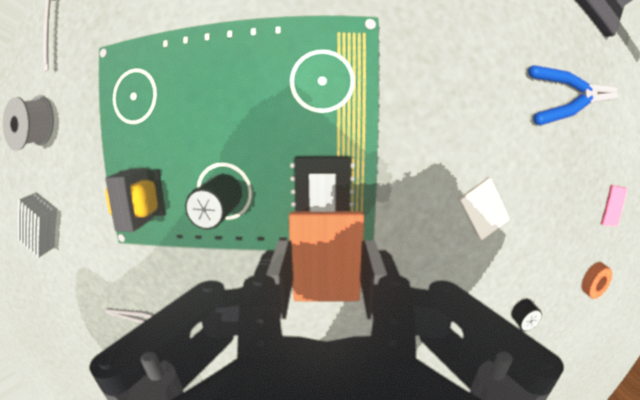

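The picture shows the plate held level and square at (326,255), just in front of the module patch at (322,188).

Emit:
jog_arm(motion=[[0.08,-0.06,0.5,0,0.3],[0.08,-0.06,1,0,0.3],[0,0,1,0,0.3],[0,0,0.4,0,0.3],[0,0,0.1,0,0.3],[0,0,0,0,0.3]])

```text
clock: 15.3
position: [0.5337, -0.0446, 0.022]
tool_rot: [3.141, 0.0, 0.183]
force: [0.4, 0.6, -0.2]
grip_width: 0.0347
finger_force: 40.2
```

Emit:
jog_arm(motion=[[0,0,0.04,0,0.3],[0,0,0.03,0,0.3],[0,0,0,0,0.3]])

```text
clock: 15.6
position: [0.5339, -0.0438, 0.0203]
tool_rot: [3.142, -0.001, 0.184]
force: [-0.3, 0.3, -1.1]
grip_width: 0.0343
finger_force: 40.2
```

Emit:
jog_arm(motion=[[0,0,0.04,0,0.3],[0,0,0,0,0.3]])

```text
clock: 15.8
position: [0.534, -0.0438, 0.0192]
tool_rot: [-3.141, -0.001, 0.184]
force: [-2.5, 1.4, 9.9]
grip_width: 0.0346
finger_force: 41.4
```

Emit:
jog_arm(motion=[[0,0,0.03,0,0.3],[0,0,0,0,0.3]])

```text
clock: 16.0
position: [0.534, -0.0438, 0.019]
tool_rot: [-3.141, -0.001, 0.183]
force: [-7.4, 2.6, 29.9]
grip_width: 0.0342
finger_force: 43.6
```

Emit:
jog_arm(motion=[[0,0,-0.03,0,0.3],[0,0,0,0,0.55],[0,0,0,0,0.55],[0,0,0,0,0.55],[0,0,-0.2,0,0.55],[0,0,-0.9,0,0.7],[0,0,-1,0,0.7],[0,0,-1,0,0.8],[0,0,-0.5,0,0.8],[0,0,0,0,0.8]])

```text
clock: 17.0
position: [0.5345, -0.0438, 0.1284]
tool_rot: [3.141, -0.003, 0.184]
force: [0.1, 0.2, -0.4]
grip_width: 0.0682
finger_force: 0.0
```

```bash
python3 -c "
from h import *
f=bot.grab_frame('top'); print(ray(f,(227.7,243.8),.032), bot.observe()['qpos'].round(2))
im=f['pixels'];cv2.imwrite('pics/t2.png',cv2.resize(im[150:260,210:370],None,fx=4,fy=4,interpolation=cv2.INTER_CUBIC)[:,:,::-1])
plan((.44,.285,.14,-.3),g=0.8)"
```

```text
[[0.43626312 0.28622018 0.032     ]] [-0.5   0.63  0.67  1.95 -0.56  0.75 -0.88]
at [ 0.5339 -0.0436  0.1271] [-3.141e+00 -1.000e-03  1.840e-01] 17.1 q7 -0.88 F [-0.2 -0.  -0.7] w 0.0684
12 [[-0.09,-0.95,-0.04,0.5,0.8],[-0.13,-0.94,-0.04,0.5,0.8],[-0.16,-0.93,-0.04,0.5,0.8],[-0.2,-0.93,-0.03,0.5,0.8],[-0.24,-0.92,-0.04,0.5,0.8],[-0.28,-0.91,-0.03,0.5,0.8],[-0.31,-0.9,-0.04,0.5,0.8],[-0.35,-0.88,-0.03,0.5,0.8],[-0.39,-0.87,-0.04,0.5,0.8],[-0.42,-0.85,-0.03,0.5,0.8],[-0.45,-0.83,-0.04,0.5,0.8],[-0.49,-0.81,-0.03,0.5,0.8]]
```

View pics/t2.png

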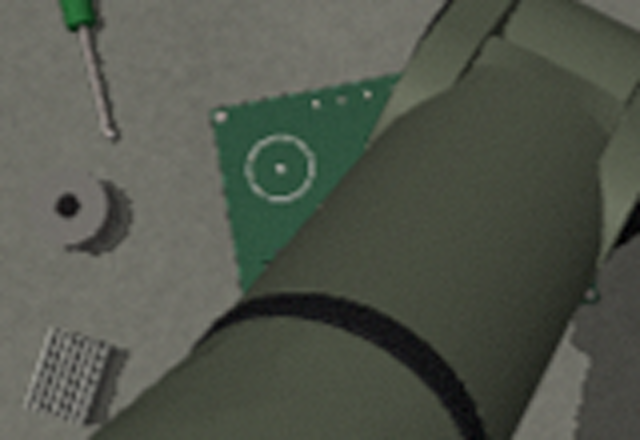

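The arm hides the module here. The heatsink shows at crop (68,374). I move on to it.

Emit:
jog_arm(motion=[[-0.1,-0.95,-0.04,0.5,0.8],[-0.13,-0.94,-0.04,0.5,0.8],[-0.16,-0.93,-0.04,0.5,0.8],[-0.2,-0.93,-0.04,0.5,0.8],[-0.24,-0.92,-0.04,0.5,0.8],[-0.28,-0.91,-0.03,0.5,0.8],[-0.31,-0.9,-0.03,0.5,0.8],[-0.35,-0.88,-0.03,0.5,0.9],[-0.39,-0.87,-0.03,0.5,1],[-0.42,-0.85,-0.03,0.5,1],[-0.45,-0.83,-0.03,0.5,1],[-0.49,-0.81,-0.03,0.5,1]])

```text
clock: 18.25
position: [0.438, 0.2852, 0.1378]
tool_rot: [3.14, 0.001, -0.298]
force: [0.1, 1.0, -0.4]
grip_width: 0.0853
finger_force: 0.0
```

Emit:
jog_arm(motion=[[0,0,0,0,1],[0,0,0,0,1]])

```text
clock: 18.45
position: [0.4383, 0.2843, 0.1379]
tool_rot: [3.14, 0.0, -0.295]
force: [0.1, -0.7, 0.7]
grip_width: 0.0856
finger_force: 0.0
```

```bash
python3 -c "
from h import *
f=wshow('w5'); print(bot.observe()['qpos'].round(2))
plan((.436,.286,.03,-.3),g=1)"
```

```text
[-1.29  0.67  0.87  1.98 -0.71  0.82 -1.87]
at [0.4387 0.2836 0.1382] [ 3.14   0.    -0.296] 18.5 q7 -1.87 F [ 0.4 -0.2 -0.7] w 0.0849
4 [[-0.03,-0.01,0.9,0.01,1.0],[-0.03,-0.01,0.9,0.01,1.0],[-0.02,-0.02,0.9,0.01,1.0],[-0.03,-0.01,0.91,0.01,1.0]]
```

View pics/w5.png

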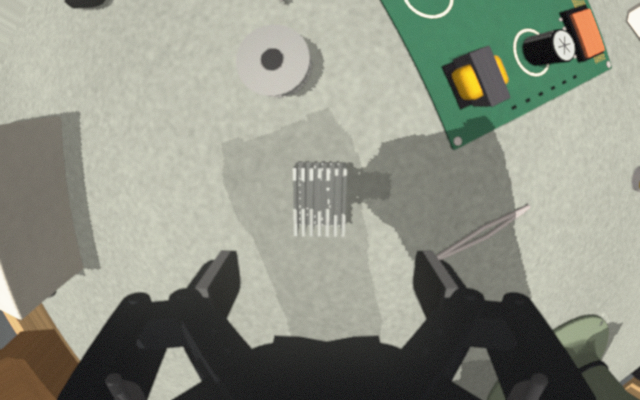

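The picture shows the heatsink at (294–347, 163–237), fins parallel to the tool. The orange spreader sits on the module at the upper right.

```bash
python3 -c "
from h import *
f=bot.grab_frame('wrist')
P=wray([(293,166),(348,166),(348,237),(293,237)],.032,f);print(P.round(4),P.mean(0),np.linalg.norm(np.diff(P,axis=0),axis=1))
t=P.mean(0); plan((t[0],t[1],.014,-.296),g=1)"
```

```text
[[0.4723 0.3011 0.032 ]
 [0.459  0.258  0.032 ]
 [0.3985 0.2752 0.032 ]
 [0.4127 0.3214 0.032 ]] [0.43563834 0.28892184 0.032     ] [0.0450457  0.06290767 0.04829552]
at [0.4389 0.2834 0.1384] [ 3.141  0.    -0.297] 18.6 q7 -1.87 F [-0.3 -0.   0. ] w 0.0857
5 [[-0.03,-0.03,0.83,-0.0,1.0],[-0.03,-0.03,0.83,-0.0,1.0],[-0.03,-0.03,0.83,-0.0,1.0],[-0.03,-0.03,0.83,-0.0,1.0],[-0.04,-0.03,0.83,-0.0,1.0]]
```

Emit:
jog_arm(motion=[[-0.04,-0.05,0.85,0,1],[-0.04,-0.05,0.9,0,1],[-0.04,-0.05,0.9,0,1],[-0.04,-0.05,0.85,0,1],[-0.04,0,0.75,0,1],[0,0,0,0,0.6],[0,0,0,0,0.4],[0,0,0,0,0.3],[0,0,0,0,0.3],[0,0,0,0,0.3],[0,0,0,0,0.3]], newtons=40)

```text
clock: 19.65
position: [0.4356, 0.2919, 0.0127]
tool_rot: [-3.14, -0.001, -0.297]
force: [-0.1, -3.2, 8.1]
grip_width: 0.043
finger_force: 41.5
```

Emit:
jog_arm(motion=[[0,0,-0.4,0,0.3],[0,0,-0.9,0,0.3],[0,0,-1,0,0.3],[0,0,-1,0,0.3],[0,0,-0.6,0,0.3],[0,0,0,0,0.3]])

```text
clock: 20.25
position: [0.4356, 0.2926, 0.1314]
tool_rot: [-3.138, -0.002, -0.296]
force: [-0.4, -0.8, -2.0]
grip_width: 0.0429
finger_force: 41.1
```

```bash
python3 -c "
from h import *
plan((.532,-.046,.13,.184),g=.3)"
```

```text
at [0.4356 0.2926 0.1314] [-3.138e+00 -2.000e-03 -2.960e-01] 20.2 q7 -1.88 F [-0.4 -0.8 -2. ] w 0.0429
12 [[0.53,0.82,0.0,-0.5,0.3],[0.5,0.84,0.0,-0.5,0.3],[0.46,0.86,0.0,-0.5,0.3],[0.43,0.88,0.0,-0.5,0.3],[0.39,0.9,0.0,-0.5,0.3],[0.36,0.91,0.0,-0.5,0.3],[0.32,0.92,0.0,-0.5,0.3],[0.28,0.94,0.0,-0.5,0.3],[0.25,0.95,0.01,-0.5,0.3],[0.21,0.96,0.0,-0.5,0.3],[0.17,0.96,0.01,-0.5,0.3],[0.12,0.97,0.0,-0.5,0.3]]
```

Emit:
jog_arm(motion=[[0.5,0.8,0,-0.5,0.3],[0.5,0.84,0,-0.5,0.3],[0.46,0.86,0,-0.5,0.3],[0.43,0.88,0,-0.5,0.3],[0.39,0.9,0,-0.5,0.3],[0.36,0.91,0,-0.5,0.3],[0.32,0.92,0,-0.5,0.3],[0.28,0.94,0,-0.5,0.3],[0.25,0.95,0,-0.5,0.3],[0.21,0.96,0,-0.5,0.3],[0.17,0.96,0,-0.5,0.3],[0.12,0.9,0,-0.5,0.3]])

```text
clock: 21.45
position: [0.53, -0.0453, 0.1285]
tool_rot: [-3.142, 0.0, 0.185]
force: [0.2, -0.6, -0.2]
grip_width: 0.0432
finger_force: 41.2
```

Emit:
jog_arm(motion=[[0,0,0,0,0.3],[0,0,0,0,0.3]])

```text
clock: 21.65
position: [0.5297, -0.0443, 0.1283]
tool_rot: [-3.141, 0.0, 0.182]
force: [-0.2, 0.9, -1.6]
grip_width: 0.0429
finger_force: 41.1
```

```bash
python3 -c "
from h import *
f=wshow('w6')
plan((.534,-.044,.04,.184),g=.3)"
```

```text
at [ 0.5297 -0.0435  0.1283] [-3.141  0.     0.183] 21.7 q7 -0.89 F [ 0.6  0.6 -1.3] w 0.0432
3 [[0.05,0.01,0.98,-0.0,0.3],[0.04,0.02,0.98,-0.0,0.3],[0.05,0.01,0.98,-0.0,0.3]]
```

View pics/w6.png

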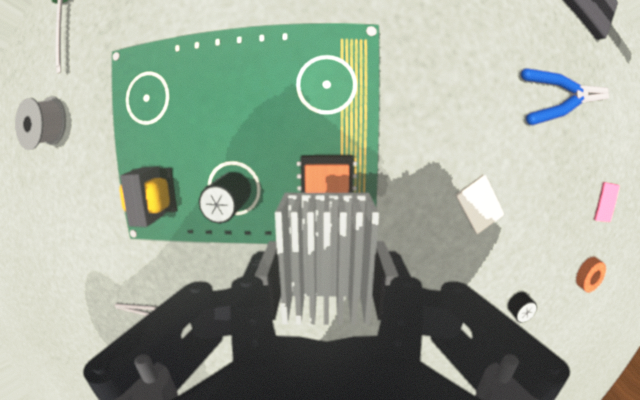

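The heatsink is held square, its far top edge at row ~211 and near edge at ~325. The spreader is visible on the module with its far edge at row 163, cols 305–352.

```bash
python3 -c "
from h import *
f=bot.grab_frame('wrist'); s=bot.observe()
y=.184;ex=np.array([np.cos(y),np.sin(y)]);ey=np.array([-ex[1],ex[0]]);m=np.array([.535,-.044])
def b(n,uv,z):
    for p in wray(uv,z,f): print(n,'rel module x,y mm',((p[:2]-m)@ex*1e3).round(1),((p[:2]-m)@ey*1e3).round(1))
b('hs top far L,R; near L,R',[(276,211),(378,211),(272,325),(380,325)],.1476)
b('spreader far L,R',[(305,164),(352,164)],.024)
b('module far L,R',[(301,157),(354,157)],.018)
print('tcp',(s['position'][:2]-m)@ex,(s['position'][:2]-m)@ey)"
```

```text
hs top far L,R; near L,R rel module x,y mm 25.3 23.3
hs top far L,R; near L,R rel module x,y mm 25.2 -20.0
hs top far L,R; near L,R rel module x,y mm -36.6 29.8
hs top far L,R; near L,R rel module x,y mm -36.7 -25.5
spreader far L,R rel module x,y mm 23.6 19.0
spreader far L,R rel module x,y mm 23.6 -19.0
module far L,R rel module x,y mm 28.4 22.7
module far L,R rel module x,y mm 28.4 -21.1
tcp -0.004984246262197069 0.0019297345228611415
```

Emit:
jog_arm(motion=[[0.08,0.02,0.5,0,0.3],[0.07,0.02,1,0,0.3],[0,0,1,0,0.3],[0,0,0.4,0,0.3],[0,0,0.08,0,0.3],[0,0,0,0,0.3]])

```text
clock: 22.35
position: [0.5348, -0.0443, 0.0392]
tool_rot: [3.141, 0.0, 0.184]
force: [-0.8, 0.3, -1.0]
grip_width: 0.0429
finger_force: 41.1
```

Emit:
jog_arm(motion=[[0,0,0.04,0,0.3],[0,0,0.03,0,0.3],[0,0,0,0,0.3]])

```text
clock: 22.65
position: [0.535, -0.0441, 0.0374]
tool_rot: [3.142, -0.001, 0.184]
force: [0.5, 0.0, -1.5]
grip_width: 0.0433
finger_force: 41.1
```

Emit:
jog_arm(motion=[[0,0,0.04,0,0.3],[0,0,0,0,0.3]])

```text
clock: 22.85
position: [0.5351, -0.0442, 0.0366]
tool_rot: [-3.141, -0.001, 0.183]
force: [-4.0, 1.0, 18.5]
grip_width: 0.0432
finger_force: 43.5
```

Emit:
jog_arm(motion=[[0,0,0.03,0,0.3],[0,0,0,0,0.3]])

```text
clock: 23.05
position: [0.5351, -0.0442, 0.0365]
tool_rot: [-3.14, -0.002, 0.183]
force: [-10.4, 3.4, 40.9]
grip_width: 0.0431
finger_force: 46.1
```

Emit:
jog_arm(motion=[[0,0,-0.06,0,0.3],[0,0,0,0,0.65],[0,0,0,0,0.65],[0,0,0,0,0.65],[0,0,-0.3,0,0.65],[0,0,-0.9,0,0.65],[0,0,-1,0,0.7],[0,0,-1,0,0.8],[0,0,0,0,0.8]])

```text
clock: 23.95
position: [0.5362, -0.0446, 0.1362]
tool_rot: [3.141, -0.005, 0.183]
force: [1.1, -0.2, -0.6]
grip_width: 0.0682
finger_force: 0.0
```

```bash
python3 -c "
from h import *
plan((.4855,-.4125,.12,.184),g=1)"
```

```text
at [ 0.5362 -0.0446  0.1362] [ 3.141 -0.005  0.183] 23.9 q7 -0.89 F [ 1.1 -0.2 -0.6] w 0.0682
12 [[-0.32,0.98,0.04,-0.0,1.0],[-0.33,0.98,0.04,-0.0,1.0],[-0.32,0.98,0.04,-0.0,1.0],[-0.33,0.98,0.05,-0.0,1.0],[-0.33,0.98,0.04,-0.0,1.0],[-0.32,0.98,0.05,-0.0,1.0],[-0.33,0.98,0.04,-0.0,1.0],[-0.32,0.98,0.05,-0.0,1.0],[-0.33,0.98,0.04,-0.0,1.0],[-0.32,0.98,0.05,-0.0,1.0],[-0.33,0.97,0.04,-0.0,1.0],[-0.32,0.98,0.05,-0.0,1.0]]
```

Emit:
jog_arm(motion=[[-0.32,0.98,0.04,0,0.8],[-0.33,0.98,0.04,0,0.8],[-0.32,0.98,0.04,0,0.8],[-0.33,0.98,0.04,0,1],[-0.32,0.98,0.04,0,1],[-0.33,0.98,0.04,0,1],[-0.32,0.98,0.04,0,1],[-0.33,0.98,0.04,0,1],[-0.32,0.98,0.04,0,1],[-0.33,0.98,0.04,0,1],[-0.32,0.98,0.04,0,1],[-0.33,0.98,0.04,0,1]])

```text
clock: 25.15
position: [0.4836, -0.4136, 0.1181]
tool_rot: [-3.141, 0.0, 0.184]
force: [-0.2, 0.9, 1.3]
grip_width: 0.0853
finger_force: 0.0
```

Emit:
jog_arm(motion=[[0,0,0,0,1],[0,0,0,0,1]])

```text
clock: 25.35
position: [0.4835, -0.4129, 0.118]
tool_rot: [-3.141, 0.001, 0.182]
force: [0.2, 0.8, -0.3]
grip_width: 0.0856
finger_force: 0.0
```

```bash
python3 -c "
from h import *
f=wshow('w7'); im=f['pixels'];h=cv2.cvtColor(im,cv2.COLOR_RGB2HSV)
for c,a,r in blobs(cv2.morphologyEx(cv2.inRange(h,(3,100,40),(18,255,255)),cv2.MORPH_CLOSE,np.ones((5,5))),500):
    print(c,a,np.round(cv2.boundingRect(cv2.boxPoints(r).astype(np.float32))),wray([c,r[0]],.015,f).round(4))
print(bot.observe()['qpos'].round(2)); plan((.485,-.413,.012,.184))"
```

```text
[329.5 195.4] 2079 [302 167  56  57] [[ 0.4869 -0.4143  0.015 ]
 [ 0.4873 -0.4143  0.015 ]]
[611.1 322.6] 9155 [561 219  79 181] [[ 0.3649 -0.8944  0.015 ]
 [ 0.3926 -0.8324  0.015 ]]
[ 0.23  0.76  0.61  1.68 -0.54  0.87 -0.32]
at [ 0.484  -0.4121  0.118 ] [-3.141  0.     0.183] 25.4 q7 -0.32 F [ 0.1  1.4 -0.9] w 0.0853
4 [[0.01,0.01,0.88,-0.0,1.0],[0.01,0.01,0.88,-0.0,1.0],[0.0,0.01,0.89,-0.0,1.0],[0.01,0.01,0.88,-0.0,1.0]]
```

Emit:
jog_arm(motion=[[0.04,0.03,0.8,0,1],[0.03,0.03,1,0,1],[0,0,1,0,1],[0,0,0.7,0,1],[0,0,0.22,0,1],[0,0,0,0,0.6],[0,0,0,0,0.4],[0,0,0,0,0.3],[0,0,0,0,0.3],[0,0,0,0,0.3],[0,0,0,0,0.3]], newtons=40)

```text
clock: 26.5
position: [0.4871, -0.4142, 0.0083]
tool_rot: [3.141, -0.002, 0.184]
force: [-1.4, 3.2, 9.3]
grip_width: 0.0435
finger_force: 39.5
```

Emit:
jog_arm(motion=[[0,0,-0.4,0,0.3],[0,0,-0.9,0,0.3],[0,0,-1,0,0.3],[0,0,-1,0,0.3],[0,0,-0.6,0,0.3],[0,0,0,0,0.3]])

```text
clock: 27.1
position: [0.4875, -0.4149, 0.1273]
tool_rot: [3.138, -0.003, 0.183]
force: [0.9, -0.5, -0.8]
grip_width: 0.0438
finger_force: 41.6
```

```bash
python3 -c "
from h import *
plan((.62,-.029,.125,.184),g=.3)"
```

```text
at [ 0.4875 -0.4149  0.1273] [ 3.138e+00 -3.000e-03  1.830e-01] 27.1 q7 -0.33 F [ 0.9 -0.5 -0.8] w 0.0438
12 [[0.56,-0.99,0.0,-0.0,0.3],[0.56,-0.99,0.01,-0.0,0.3],[0.56,-0.99,0.0,-0.0,0.3],[0.56,-0.99,0.01,-0.0,0.3],[0.56,-0.99,0.0,-0.0,0.3],[0.56,-0.98,0.01,-0.0,0.3],[0.56,-0.99,0.0,-0.0,0.3],[0.55,-0.98,0.01,-0.0,0.3],[0.56,-0.98,0.0,-0.0,0.3],[0.55,-0.99,0.01,-0.0,0.3],[0.56,-0.98,0.0,-0.0,0.3],[0.55,-0.99,0.01,-0.0,0.3]]
```

Emit:
jog_arm(motion=[[0.5,-0.9,0,0,0.3],[0.56,-0.99,0,0,0.3],[0.56,-0.99,0,0,0.3],[0.56,-0.99,0,0,0.3],[0.56,-0.99,0,0,0.3],[0.56,-0.98,0,0,0.3],[0.56,-0.99,0,0,0.3],[0.55,-0.98,0,0,0.3],[0.56,-0.98,0,0,0.3],[0.55,-0.99,0,0,0.3],[0.56,-0.98,0,0,0.3],[0.55,-0.9,0,0,0.3]])

```text
clock: 28.3
position: [0.6182, -0.0318, 0.1235]
tool_rot: [-3.141, 0.0, 0.184]
force: [0.5, -0.2, -0.5]
grip_width: 0.0437
finger_force: 41.6
```

Emit:
jog_arm(motion=[[0,0,0,0,0.3],[0,0,0,0,0.3]])

```text
clock: 28.5
position: [0.618, -0.0331, 0.1234]
tool_rot: [3.141, 0.001, 0.185]
force: [0.1, -0.3, -1.3]
grip_width: 0.0437
finger_force: 41.6
```

```bash
python3 -c "
from h import *
f=wshow('w8'); im=f['pixels'];h=cv2.cvtColor(im,cv2.COLOR_RGB2HSV); s=bot.observe(); z=s['position'][2]-.008+.015
for c,a,r in blobs(cv2.morphologyEx(cv2.inRange(h,(3,100,40),(18,255,255)),cv2.MORPH_CLOSE,np.ones((5,5))),500):
    print(c,a,np.round(cv2.boundingRect(cv2.boxPoints(r).astype(np.float32))),wray([c,r[0]],z,f).round(4))
plan((.623,-.0276,.02,.184),g=.3)"
```

```text
[326.3 258.5] 6334 [280 210  93  96] [[ 0.6192 -0.0339  0.1305]
 [ 0.6197 -0.0337  0.1305]]
[628.1 384. ] 796 [605 353  35  47] [[ 0.4695 -0.4719  0.1305]
 [ 0.4947 -0.4215  0.1305]]
at [ 0.6178 -0.0342  0.1235] [3.141 0.    0.183] 28.6 q7 -0.93 F [-0.2 -0.8 -0.2] w 0.0435
4 [[0.05,-0.05,0.86,-0.0,0.3],[0.05,-0.05,0.86,-0.0,0.3],[0.06,-0.04,0.87,-0.0,0.3],[0.05,-0.05,0.86,-0.0,0.3]]
```

View pics/w8.png

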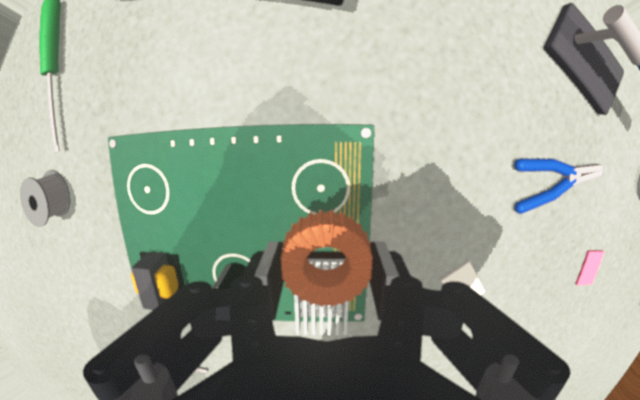

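The picture shows the coil held level at (326,258), with the target ring dot at (321,188).

Emit:
jog_arm(motion=[[0.08,-0.08,0.6,0,0.3],[0.08,-0.09,1,0,0.3],[0,0,1,0,0.3],[0,0,0.8,0,0.3],[0,0,0.14,0,0.3],[0,0,0.04,0,0.3],[0,0,0,0,0.3]])

```text
clock: 29.25
position: [0.6224, -0.0284, 0.017]
tool_rot: [3.141, -0.001, 0.183]
force: [0.9, -0.5, -0.8]
grip_width: 0.0435
finger_force: 41.6
```

Emit:
jog_arm(motion=[[0,0,0.05,0,0.3],[0,0,0.04,0,0.3],[0,0,0,0,0.3]])

```text
clock: 29.55
position: [0.6225, -0.0277, 0.0143]
tool_rot: [3.142, -0.001, 0.184]
force: [-1.5, 1.0, 5.4]
grip_width: 0.0436
finger_force: 42.2
```

Emit:
jog_arm(motion=[[0,0,0.02,0,0.3],[0,0,0,0,0.7],[0,0,0,0,0.75],[0,0,0,0,0.75],[0,0,0,0,0.75],[0,0,-0.4,0,0.75],[0,0,-1,0,0.75],[0,0,-1,0,0.8],[0,0,-1,0,0.8],[0,0,-0.4,0,0.8]])

```text
clock: 30.55
position: [0.623, -0.0281, 0.1303]
tool_rot: [3.141, -0.003, 0.183]
force: [0.6, 0.1, -0.7]
grip_width: 0.0683
finger_force: 0.0
```

```bash
python3 -c "
from h import *
plan((.4355,-.3017,.12,.184),g=.9)"
```

```text
at [ 0.623  -0.0281  0.1303] [ 3.141e+00 -3.000e-03  1.830e-01] 30.6 q7 -0.95 F [ 0.6  0.1 -0.7] w 0.0683
8 [[-0.98,0.98,0.04,-0.0,0.9],[-0.98,0.98,0.04,-0.0,0.9],[-0.97,0.98,0.04,-0.0,0.9],[-0.98,0.98,0.04,-0.0,0.9],[-0.97,0.98,0.04,-0.0,0.9],[-0.98,0.98,0.04,-0.0,0.9],[-0.97,0.97,0.04,-0.0,0.9],[-0.98,0.98,0.04,-0.0,0.9]]
```

Emit:
jog_arm(motion=[[-0.98,0.98,0.04,0,0.9],[-0.98,0.98,0.04,0,0.9],[-0.97,0.98,0.04,0,0.9],[-0.98,0.98,0.04,0,0.9],[-0.97,0.98,0.04,0,0.9],[-0.98,0.98,0.04,0,0.9],[-0.97,0.98,0.04,0,0.9],[-0.98,0.98,0.04,0,0.9],[0,0,0,0,0.9],[0,0,0,0,0.9]])

```text
clock: 31.55
position: [0.434, -0.3024, 0.1175]
tool_rot: [-3.141, -0.0, 0.181]
force: [0.2, 0.4, 0.8]
grip_width: 0.0769
finger_force: 0.0
```

```bash
python3 -c "
from h import *
f=bot.grab_frame('wrist'); im=f['pixels'];g=im.min(2); q=np.zeros_like(g); q[150:245,270:380]=g[150:245,270:380]
sat=im.max(2).astype(int)-g
for T in (225,240):
  for c,a,r in blobs((q>T),60): print(T,c,a,np.round(cv2.boundingRect(cv2.boxPoints(r).astype(np.float32))),wray([c,r[0]],.025,f).round(4))
print('expected px dark'); d=np.zeros_like(g); d[120:260,250:400]=(g[120:260,250:400]<60)
for c,a,r in blobs(d,100): print(c,a,cv2.boundingRect(cv2.boxPoints(r).astype(np.float32)))
cv2.imwrite('pics/w9.png',im[100:300,200:450,::-1])
plan((.4355,-.3017,.012,.184),g=.9)"
```

```text
expected px dark
[322.3 181. ] 115 (309, 175, 25, 14)
at [ 0.4348 -0.3015  0.1174] [-3.141 -0.     0.183] 31.6 q7 -0.38 F [ 0.6  0.1 -0.2] w 0.0772
4 [[0.01,0.0,0.88,-0.0,0.9],[0.0,0.0,0.88,-0.0,0.9],[0.01,0.01,0.88,-0.0,0.9],[0.0,0.0,0.87,-0.0,0.9]]
```

View pics/w9.png

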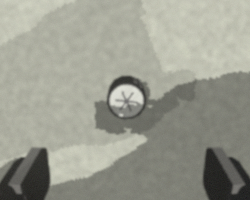

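The crop shows the short capacitor's metal top at crop (126,99), which is full-frame (326,199).

```bash
python3 -c "
from h import *
print(wray([(326,199)],.025),bot.observe()['position'])"
```

```text
[[ 0.437301   -0.30086486  0.025     ]] [ 0.43513532 -0.30097186  0.11730354]
```

Emit:
jog_arm(motion=[[0.05,0.01,0.8,0,0.9],[0,0,1,0,0.9],[0,0,1,0,0.9],[0,0,0.7,0,0.9],[0,0,0.14,0,0.9],[0,0,0,0,0.5],[0,0,0,0,0.3],[0,0,0,0,0.2],[0,0,0,0,0.2],[0,0,0,0,0.2],[0,0,0,0,0.2]], newtons=30)

```text
clock: 32.75
position: [0.4368, -0.3019, 0.0093]
tool_rot: [3.141, -0.002, 0.184]
force: [-1.4, 2.8, 10.3]
grip_width: 0.031
finger_force: 28.8
```

Emit:
jog_arm(motion=[[0,0,-0.4,0,0.2],[0,0,-0.9,0,0.2],[0,0,-1,0,0.2],[0,0,-1,0,0.2],[0,0,-0.8,0,0.2],[0,0,0,0,0.2]])

```text
clock: 33.35
position: [0.4372, -0.3026, 0.1348]
tool_rot: [3.139, -0.004, 0.183]
force: [-0.5, -0.1, -1.1]
grip_width: 0.0307
finger_force: 29.9
```

```bash
python3 -c "
from h import *
plan((.59,.137,.125,.184),g=.2)"
```

```text
at [ 0.4372 -0.3026  0.1348] [ 3.139 -0.004  0.183] 33.4 q7 -0.39 F [-0.5 -0.1 -1.1] w 0.0307
14 [[0.55,-0.96,0.02,-0.0,0.2],[0.55,-0.96,0.02,-0.0,0.2],[0.55,-0.96,0.02,-0.0,0.2],[0.55,-0.96,0.02,-0.0,0.2],[0.55,-0.96,0.02,-0.0,0.2],[0.55,-0.96,0.02,-0.0,0.2],[0.55,-0.96,0.03,-0.0,0.2],[0.55,-0.97,0.02,-0.0,0.2],[0.55,-0.96,0.03,-0.0,0.2],[0.55,-0.97,0.02,-0.0,0.2],[0.55,-0.96,0.03,-0.0,0.2],[0.54,-0.97,0.02,-0.0,0.2],[0.55,-0.96,0.03,-0.0,0.2],[0.54,-0.97,0.02,-0.0,0.2]]
```

Emit:
jog_arm(motion=[[0.5,-0.9,0,0,0.2],[0.55,-0.96,0,0,0.2],[0.55,-0.96,0,0,0.2],[0.55,-0.96,0,0,0.2],[0.55,-0.96,0,0,0.2],[0.55,-0.96,0,0,0.2],[0.55,-0.96,0,0,0.2],[0.55,-0.97,0,0,0.2],[0.55,-0.96,0,0,0.2],[0.55,-0.97,0,0,0.2],[0.55,-0.96,0,0,0.2],[0.54,-0.97,0,0,0.2]])

```text
clock: 34.55
position: [0.5662, 0.0744, 0.1314]
tool_rot: [-3.141, -0.0, 0.184]
force: [0.4, -1.1, -0.7]
grip_width: 0.0307
finger_force: 29.9
```

Emit:
jog_arm(motion=[[0.55,-0.96,0,0,0.2],[0.54,-0.9,0,0,0.2],[0,0,0,0,0.2],[0,0,0,0,0.2]])

```text
clock: 34.95
position: [0.5877, 0.1339, 0.1311]
tool_rot: [3.141, 0.0, 0.185]
force: [-1.1, -1.0, -0.3]
grip_width: 0.0307
finger_force: 29.9
```

```bash
python3 -c "
from h import *
f=wshow('w10'); plan((.592,.1394,.02,.184),g=.2)"
```

```text
at [0.5877 0.133  0.1312] [3.141 0.    0.183] 35.0 q7 -1.19 F [ 0.4 -0.9  0.4] w 0.0305
4 [[0.05,-0.05,0.93,-0.0,0.2],[0.04,-0.04,0.93,-0.0,0.2],[0.05,-0.05,0.92,-0.0,0.2],[0.04,-0.04,0.93,-0.0,0.2]]
```

View pics/w10.png

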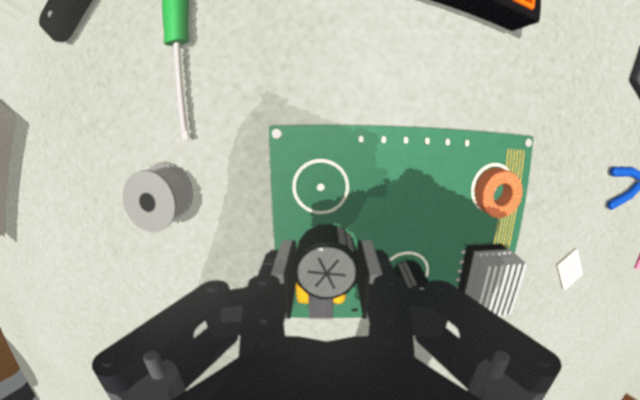

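The picture shows the short cap held upright at (327,272), the ring dot at (320,187), the coil on its ring and the heatsink on the stack.

```bash
python3 -c "
from h import *
print(wray([(327,272)],.1469),wray([(320.5,187)],.006),bot.observe()['position'])"
```

```text
[[0.58641724 0.13250817 0.1469    ]] [[0.59075462 0.13820889 0.006     ]] [0.58779382 0.1325815  0.13137577]
```

Emit:
jog_arm(motion=[[0.09,-0.09,0.6,0,0.2],[0.09,-0.09,1,0,0.2],[0,0,1,0,0.2],[0,0,0.9,0,0.2],[0,0,0.25,0,0.2],[0,0,0.05,0,0.2],[0,0,0,0,0.2]])

```text
clock: 35.8
position: [0.5927, 0.1396, 0.0175]
tool_rot: [3.141, -0.0, 0.183]
force: [-0.2, 0.2, 0.2]
grip_width: 0.0305
finger_force: 30.2
```

Emit:
jog_arm(motion=[[0,0,0.04,0,0.2],[0,0,0.03,0,0.2],[0,0,0,0,0.2]])

```text
clock: 36.1
position: [0.5926, 0.1402, 0.0154]
tool_rot: [-3.141, -0.001, 0.184]
force: [-0.6, 0.8, 1.7]
grip_width: 0.0308
finger_force: 30.2
```

Emit:
jog_arm(motion=[[0,0,0.04,0,0.2],[0,0,0,0,0.2],[0,0,0,0,0.5],[0,0,0,0,0.6],[0,0,0,0,0.7],[0,0,0,0,0.7],[0,0,-0.4,0,0.7],[0,0,-1,0,0.7],[0,0,-1,0,0.7],[0,0,-1,0,0.7],[0,0,-1,0,0.7]])

```text
clock: 37.2
position: [0.5922, 0.1398, 0.1479]
tool_rot: [3.142, -0.0, 0.183]
force: [0.5, 0.6, -0.4]
grip_width: 0.0598
finger_force: 0.0
```

Emit:
jog_arm(motion=[[0,-1,-0.5,0,0.7],[0,-1,0,0,0.7],[0,-1,0,0,0.7],[0,-1,0,0,0.7],[0,-1,0,0,0.7],[0,-1,0,0,0.7],[0,-1,0,0,0.7],[0,-1,0,0,0.7],[0,-1,0,0,0.7],[0,-1,0,0,0.7],[0,0,0,0,0.7],[0,0,0,0,0.7]])

```text
clock: 38.4
position: [0.5374, 0.4351, 0.1613]
tool_rot: [3.141, -0.0, 0.184]
force: [-0.0, -0.5, -1.2]
grip_width: 0.0596
finger_force: 0.0
```

```bash
python3 -c "
from h import *
f=bot.grab_frame('top');im=f['pixels'];g=bot.grab_frame('scene')['pixels']
a=cv2.resize(im[150:250,250:370],(480,400),interpolation=cv2.INTER_CUBIC);b=cv2.resize(g[160:285,260:410],(320*400//400+0,267),interpolation=cv2.INTER_CUBIC);b=np.vstack([b,np.zeros((133,320,3),np.uint8)])
cv2.imwrite('pics/end.png',np.hstack([a,b])[:,:,::-1]);s=bot.observe();print(s['position'],s['clock'])"
```

```text
[0.53802209 0.43382905 0.16135673] 38.5
```

View pics/end.png

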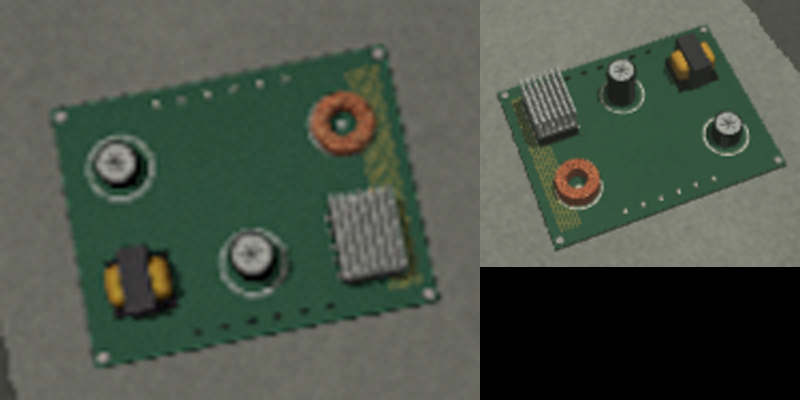

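The picture shows all five parts in place. In the left crop: short cap top (117,162), tall top (252,252), coil (342,123), heatsink (370,235). A numeric check follows.

```bash
python3 -c "
from h import *
f=bot.grab_frame('top')
for n,p,z,t in (('tall',(252,252),.056,(.5193,.0396)),('short',(117,162),.031,(.5919,.1394)),('coil',(342,123),.026,(.623,-.0276)),('hs',(370,235),.056,(.535,-.044))):
    w=ray(f,(249.5+p[0]/4+.0,149.5+p[1]/4),z)[0][:2]; print(n,w.round(4),'err mm',((w-t)*1e3).round(1))"
```

```text
tall [0.5215 0.0385] err mm [ 2.2 -1.1]
short [0.5929 0.1392] err mm [ 1.  -0.2]
coil [ 0.6208 -0.0274] err mm [-2.2  0.2]
hs [ 0.5327 -0.0459] err mm [-2.3 -1.9]
```

```bash
python3 -c "
from workcell import bot
print(bot.job_done())"
```

```text
the job is handed in; nothing more can be done
None
```

All five parts are placed and the job is handed in at about 39 s of robot time; the last overhead picture put the heatsink, coil and both capacitors within about 3 mm of their targets (limits 10–12 mm), while the spreader, hidden under the heatsink, was only checked before it was covered; no verdict came back.

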